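# Put the wide hole punch back in its hole of the graded rack

### The arm

A 7-joint arm with a two-finger parallel gripper is mounted at the origin on a cart in front of the work surface, level with it; the furniture and walls round the work are solid. World frame = base frame: x ahead of the robot, y to its left, z up, the work surface at z = 0. Lengths are in mm, angles in rad, forces in N, time in s.
With the tool pointing down it reaches from about 400 to 850 mm from the base axis. Payload 6.9 kg.
Tool frame: the origin (TCP) lies at the very end of the fingers, on their centre line; the grasp point (between the pads) lies 19 mm behind it (manip.hold_point_z is the distance from the TCP to the grasp point, in mm); z points along the fingers, y is the line along which they close (so a half turn about z gives the same grasp; the last joint's range is limited). The gripper opens to 85 mm and grips with 20 to 120 N. Pads are 22 mm wide; open, the fingers measure 114 mm over their backs; the gripper's body (76 mm by 85 mm) begins 54 mm behind the grasp point. The pads swing forward as they close: fully open they stand 13 mm farther back than shut.
Start: joints at [-0.999, 0.507, -0.238, 1.5, 0.126, 1.149, -0.155], TCP at [281.285, 558.113, 231.275] pointing down, gripper open.
Joint ranges: [-3.08, 3.08], [-0.24, 2.05], [-1.43, 1.35], [0, 2.5], [-1.52, 4.66], [0.17, 1.96], [-2.89, 2.89]. Speed limits (rad/s): [2.39, 2.39, 3.14, 3.14, 3.14, 3.14, 3.14].

### API

Orientations are given as a 3x3 rotation matrix whose columns are the frame's x, y, z axes.
In Python, from bench import status, vision, order, models, manip gives the robot as it stands. The module is installed in compiled form; this text tells all that it offers.
- The arm moves only by the shell command python3 -m handwheel 'ROWS' [FORCE]. ROWS is a JSON object of lists of equal length, an entry for each row: "delta_pos": the shift along the world's x, y, z in m, a list of three; "twist": the turn about the world's z in degrees; "fingers": the closure, from -1 (fully open) to 1 (shut). A call has 1 to 10 rows; each row is the pose to reach, as a shift and turn from the pose commanded when the call began; what a row does not reach only later rows make up. A row lasts 1/12 s, in which the tool goes at most 41.7 mm and 7.16 degrees, less where a joint would pass 70% of its speed; a pose out of reach is approached as far as the arm can. A call with a gripper value outside its range is refused whole. The fingers move at their own pace and stop on an object; FORCE is the grip in N (left out, the last holds). Time passes only in rows, so rows that repeat a pose let the fingers close. It gives the time, the measured TCP pose, the force, the opening and the grip force at its end, in the units of the state.
- status.observe(): the state, without advancing time (a new reading comes with each control period).
- vision.get_image(name): name is "scene" or "top"; returns (picture, depth): 384x512x3 uint8, red, green, blue; 384x512 float32, mm along the optical axis (not along the pixel's ray), 0 where there is no reading.
- vision.calibration(name): a dict with "vertical_fov" (degrees; the focal length in pixels is half the picture's height over the tangent of half this angle, whatever the lens; pixels are square), "cx", "cy" (the principal point, pixels), "world_from_camera" (4x4, takes a point from camera to world coordinates). Camera axes: x right, y up, looking along -z (the intrinsics and any distortion apply to the point x, -y, -z); pixel columns grow to the right and rows downward; lengths in mm; the calibration is good to about 2 mm. A picture is of the moment at which its call begins. calibration takes no time and is no camera call.
- order.close_job(): hands the job in; it is judged then, once.
Trained networks look in the newest picture that a camera, given by its name, has taken for a name from the list of things; names that differ only in an ending like _2 or _b are one class to them, and where a whole thing is asked for, a point or a joint stands for the part that bears it (a point fixed in the world has none). Each returns a list of dicts, best first, with "confidence" (0 to 1); they miss things now and then, are a little off and sometimes report something else, mostly with a low value. They report only what shows in the picture. A call takes as long as a camera call. They do not tell look-alikes from the thing itself.
- models.cut_out(camera, thing): "pixels" (384x512 bool, what is visible of it) and "rect" ([left, top, right, bottom] in pixels, round what is visible of it).
The state is a dict: "t": time; "qpos": joint angles; "qvel": joint speeds; "effort": joint torques, N m; "eef_pos": TCP position; "tcp_rot": TCP orientation; "wrist_force": force on the tool from outside, world axes, zero at the start; "ft_torque": the same for the moment, N m; "finger_gap": finger opening in mm; "grasp_force": force on a finger pad.
Only numpy, scipy, OpenCV 4.12 (cv2) and the standard library are available. Lean on these libraries where they do the work, as an engineer would, in place of code of your own. Each camera call takes 0.05 s, during which the arm holds its last target. There are 200 camera calls.

### The job

Two clay hole punches stand loose on the table beside the graded punch rack. Take the wider of the two and put it away upright in the rack, in the hole that matches its shank (not a bigger one), lowered gently until its collar rests flat on the board, then let go. The hole board lies loosely in its frame, so find the hole by feel and never push or scrape hard on the rack; leave the thinner punch and everything else where they stand.

Things in the scene. Friction and masses are not known exactly. Their poses are not given: they have to be found in the camera images.
- wide_punch_mid (a point): Centre (on the axis, half-way up) of the wider loose punch, which stands upright on its foot; 95 mm tall, 0.13 to 0.2 kg, z along its axis, up. Dark wooden handle 28 mm in diameter, 48 mm tall, at the top; under it a brass collar 38 mm in diameter, 5 mm thick. This point is 5.5 mm above the collar's underside; mid-handle, where to grip, is 23.5 mm above this point.
- wide_punch: The same punch; origin at the centre of its foot, 47.5 mm below its centre. Below the collar it has a steel shank 26 mm in diameter and 42 mm long, its foot chamfered 1 mm.
- thin_punch_mid (a point): Centre of the thinner loose punch, of the same build, 95 mm tall: shank 18 mm, collar 30 mm, handle 20 mm in diameter. It stands upright and must stay. Which of the two punches stands where varies.
- rack: Punch rack, fixed: a wooden frame 100 mm (x) by 256 mm (y), 62 mm high at its two ends; origin at the centre of its underside on the table, z up. Between the ends lies a loose hole board, 66 x 210 x 25 mm, its top 62 mm above the origin, with open space under it down to 10 mm above the table. A small punch is parked in the smallest hole, the handle's top 53 mm above the board.
- row_mid (a point): Point of the rack's frame where the centre of the board's top would be if the board lay centred. Along the row, in the rack's frame, x = 0, the holes for punches of 14, 18, 22, 26 and 30 mm are then at y = +80, +40, 0, -40 and -80 mm. Each goes through, is 1.4 mm wider than its punch and has a plain, unchamfered mouth.
- row_small_end (a point): Point of the rack's frame at the small-hole end of the row, 105 mm from row_mid. The frame does not tell where the board is: it lies up to 6 mm off centre in x and up to 6 mm in y, differently each time, so the holes do too. It stays there under a light sideways push and shifts only above about 12 N.
- row_large_end (a point): Point of the rack's frame at the large-hole end of the row, 105 mm from row_mid. The board rests on springy rubber pads: pressed down it stays up to about 3 N, then sinks about 1 mm per 2 N, 6 mm at most, and comes back up when let go.
- oxide_bottle_mid (a point): Centre of a small brown bottle, 38 mm in diameter, 76 mm tall, standing; leave it.
- sprig_mould_mid (a point): Centre of a round plaster mould, 66 mm in diameter, 34 mm high; leave it.
- brush_2_mid (a point): Centre of a brush lying on the table, 207 mm long along its y axis, 11 mm high; leave it.
There are look-alikes about, which are no part of the job. Leave any orange look-alike of the wide_punch alone.

How it is judged:
By the outcome, as a careful person would: the job done as asked, in the order asked, and still so for the second after the job is handed in, with the robot touching nothing.
It also fails if it takes over 72 s, if anything falls off the work surface, if the arm or the gripper's body presses on something with over 40 N, if the wrist force passes 120 N, or if a joint passes its speed limit or range.

## Working session

There is one attempt and no reset: what is moved stays moved. The work goes in short steps, Python scripts to look and compute and a shell command to move; the robot and the scene stay as the last step left them, time stands still between calls to the robot, and variables do not carry over. Pictures are saved under pics/ and viewed, at most 10 in all, crops included, and the job is handed in when it is done.

```bash
mkdir -p pics; cat > h.py <<'E'
import numpy as np, cv2
from bench import status, vision, order, models, manip
def cal(n):
    c=vision.calibration(n); f=192/np.tan(np.radians(c["vertical_fov"])/2); return c,f,np.array(c["world_from_camera"])
def world(n,depth):
    c,f,T=cal(n); v,u=np.mgrid[0:384,0:512]
    P=np.stack([(u-c["cx"])/f*depth,-(v-c["cy"])/f*depth,-depth,np.ones_like(depth)],-1)
    return (P@T.T)[...,:3]
def proj(n,p):
    c,f,T=cal(n); q=np.linalg.inv(T)@np.append(p,1); return c["cx"]+f*q[0]/-q[2], c["cy"]-f*q[1]/-q[2]
E
python3 - <<'E'
from h import *
for n in("scene","top"):
    im,d=vision.get_image(n); cv2.imwrite(f"pics/{n}0.png",im[...,::-1]); np.save(n+"_d.npy",d); np.save(n+"_i.npy",im)
    c=vision.calibration(n); print({k:v for k,v in c.items()})
    for t in("wide_punch","thin_punch_mid","rack"):
        for r in models.cut_out(n,t):
            P=world(n,d)[r["pixels"]&(d>0)]; print(n,t,round(r["confidence"],2),r["rect"],np.median(P,0).round(),P.max(0).round())
s=status.observe();print(s["t"],s["eef_pos"],s["tcp_rot"],s["wrist_force"],s["finger_gap"],manip.hold_point_z)
E
```

```text
{'vertical_fov': 43.8018013432772, 'cx': 261.93740299447506, 'cy': 191.47542163413794, 'world_from_camera': array([[ 7.41161289e-01,  2.96500822e-01, -6.02301591e-01,
        -2.63544846e+02],
       [-6.71148665e-01,  3.06578558e-01, -6.74958560e-01,
        -9.20987884e+02],
       [-1.54730147e-02,  9.04487065e-01,  4.26220290e-01,
         6.78713280e+02],
       [ 0.00000000e+00,  0.00000000e+00,  0.00000000e+00,
         1.00000000e+00]])}
scene wide_punch 0.87 [181.4, 186.8, 196.0, 217.3] [408. 162.  50.] [493. 284.  99.]
scene wide_punch 0.65 [159.9, 178.4, 171.6, 207.3] [401. 261.  50.] [533. 471.  98.]
scene wide_punch 0.56 [262.9, 176.8, 275.1, 201.1] [622.  45.  62.] [642.  70.  98.]
scene thin_punch_mid 0.73 [222.1, 186.8, 231.1, 214.8] [504. 105.  50.] [583. 212.  96.]
scene rack 0.63 [265.6, 191.6, 338.0, 263.1] [ 545. -165.   55.] [728.  69. 116.]
{'vertical_fov': 53.649410506659805, 'cx': 252.58957739435454, 'cy': 189.94383403302774, 'world_from_camera': array([[ 1.80492144e-02,  9.94914445e-01, -9.90932518e-02,
         4.70990373e+02],
       [-9.99836952e-01,  1.8
[... 211 characters left out ...]
00000000e+00]])}
top wide_punch 0.66 [252.9, 254.9, 320.2, 258.7] [ 391. -118.    8.] [397. -17.  15.]
top wide_punch 0.62 [146.0, 239.5, 164.8, 255.8] [410. 262.  80.] [425. 305.  98.]
top wide_punch 0.57 [184.0, 240.0, 194.0, 250.9] [418. 166.  91.] [433. 180.  98.]
top wide_punch 0.5 [226.0, 166.0, 240.4, 177.9] [627.  52.  89.] [645.  70.  98.]
top rack 0.97 [252.0, 167.3, 346.3, 226.6] [ 563. -141.   59.] [650.  -8. 116.]
0.4 [281.248731   558.06410059 231.14418514] [[-8.93021938e-01  4.50013108e-01 -1.48504329e-04]
 [ 4.50013132e-01  8.93021905e-01 -2.40843180e-04]
 [ 2.42350312e-05 -2.81907141e-04 -9.99999960e-01]] [0.15242375 0.51802038 0.08458219] 85.2117404905304 18.700000000000003
```

View pics/scene0.png

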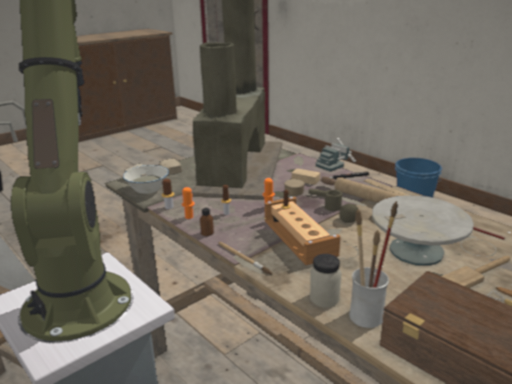

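View pics/top0.png

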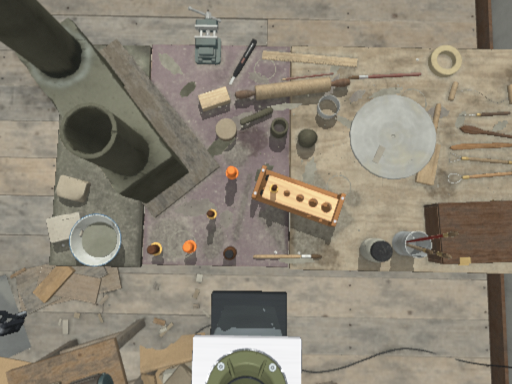

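Candidates for the wide punch: dark-handled at scene (167,192)/top (154,248), orange ones at scene (187,203) and (268,188)/top (190,246) and (232,173), thin dark one at scene (227,200)/top (211,213). My choice is the dark, wider one at top (154,248). I'll check it in a close crop.

```bash
python3 - <<'E'
from h import *
a=np.load("scene_i.npy")[165:265,145:345,::-1]; b=np.load("top_i.npy")[160:265,135:350,::-1]
a=cv2.resize(a,(600,300),interpolation=cv2.INTER_CUBIC); b=cv2.resize(b,(600,293),interpolation=cv2.INTER_CUBIC)
cv2.imwrite("pics/crop1.png",np.vstack([a,b]))
d=np.load("top_d.npy");W=world("top",d)
for nm,(u,v) in dict(wide=(154,248),thin=(211,213),or1=(190,246),or2=(232,173)).items():
    R=W[v-16:v+16,u-16:u+16].reshape(-1,3)
    for lo,hi in((88,104),(40,54)):
        P=R[(R[:,2]>lo)&(R[:,2]<hi)]
        if len(P): print(nm,lo,len(P),P.min(0).round(1),P.max(0).round(1),P.mean(0).round(1))
# table height
print("table",np.median(W[225:235,165:180,2]), W[200:205,240:248,2].mean())
R=W[160:232,245:350].reshape(-1,3); P=R[(R[:,2]>56)&(R[:,2]<68)]
print(cv2.minAreaRect(P[:,:2].astype(np.float32)),np.median(P[:,2]))
P=R[(R[:,2]>100)];print("parked",P.mean(0),P[:,2].max())
E
```

```text
wide 88 69 [396.7 256.6  88.4] [421.2 279.1  98.2] [408.3 267.5  93. ]
wide 40 49 [390.7 251.   42.7] [425.2 280.6  53.9] [409.9 260.9  47. ]
thin 88 33 [501.4 102.6  89.3] [518.3 116.8  97.7] [511.2 109.5  92.9]
thin 40 37 [496.9  95.8  41.6] [525.8 122.   52.6] [509.7 106.2  46.3]
or1 88 73 [403.8 158.1  88.5] [428.8 180.2  97.7] [416.2 169.1  93.3]
or1 40 45 [398.1 153.3  40.6] [432.7 183.3  52.8] [417.8 163.7  46. ]
or2 88 69 [620.6  41.3  88.2] [643.6  66.9  98.4] [631.6  53.   93. ]
or2 40 44 [614.8  37.4  40.4] [647.9  70.4  52.8] [625.8  51.8  46.2]
table -0.875474010095104 27.931400322673806
((568.1787719726562, -140.58517456054688), (255.1574249267578, 98.77210998535156), 71.1876220703125) 61.16635395546302
parked [522.95566863 -36.59229867 677.64822578] 1149.890576399698
```

View pics/crop1.png

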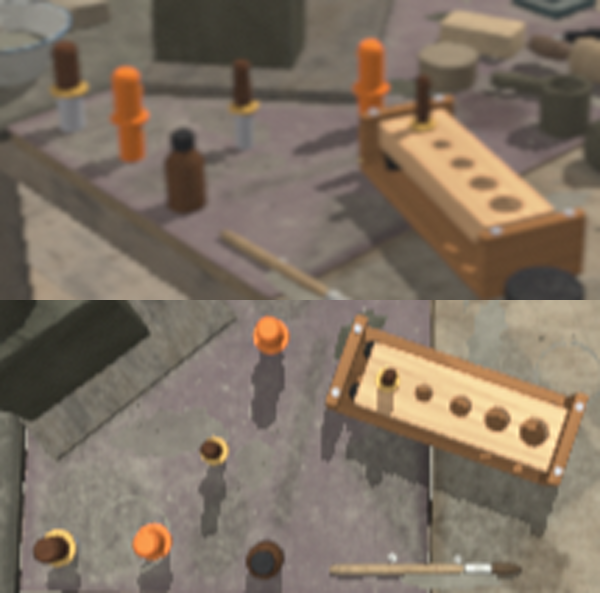

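The crop shows the wide dark punch at top (154,248), with its wider handle, brass collar and steel shank. The thin one is at top (211,213), both orange ones are separate, and the 26 mm hole is the fourth from the parked punch. Next I rectify the board plane from both cameras to locate the holes.

```bash
cat >> h.py <<'E'
O=np.array([568.2,-140.6]); ang=np.radians(71.19); RY=np.array([np.cos(ang),np.sin(ang)]); RX=np.array([RY[1],-RY[0]])
def rect(n,im,z=62.,s=0.5):
    c,f,T=cal(n); ys=np.arange(-135,135,s); xs=np.arange(-60,60,s)
    Y,X=np.meshgrid(ys,xs); P=O+X[...,None]*RX+Y[...,None]*RY
    P=np.dstack([P,np.full(X.shape,z),np.ones(X.shape)])@np.linalg.inv(T).T
    return cv2.remap(im,(c["cx"]+f*P[...,0]/-P[...,2]).astype(np.float32),(c["cy"]-f*P[...,1]/-P[...,2]).astype(np.float32),cv2.INTER_CUBIC)
E
python3 - <<'E'
from h import *
o=[]
for n in("top","scene"):
    r=rect(n,np.load(n+"_i.npy")); o.append(r[...,::-1])
    g=r[...,0].astype(np.uint8)  # red
    b=cv2.GaussianBlur(g,(0,0),2)
    m=(b<165).astype(np.uint8); k,l,st,ce=cv2.connectedComponentsWithStats(m)
    for i in range(1,k):
        if 200<st[i,4]<6000: print(n,"y,x",(ce[i]*0.5+[-135,-60]).round(1),"w",st[i,2:4]*0.5,"A",st[i,4]*.25, "rng",b.min())
cv2.imwrite("pics/rect.png",np.vstack(o))
E
```

```text
top y,x [71.9 -8.9] w [16.5 31.5] A 370.0 rng 38
top y,x [-87.   -8.2] w [28.5 27.5] A 524.0 rng 38
top y,x [-46.7  -7.8] w [24.  23.5] A 421.0 rng 38
top y,x [-6.8 -8.1] w [20.5 19. ] A 291.75 rng 38
top y,x [33.3 -7.9] w [16.5 15. ] A 194.25 rng 38
scene y,x [-83.   -5.8] w [23.  23.5] A 409.0 rng 53
scene y,x [-42.9  -5.7] w [19.5 20. ] A 299.0 rng 53
scene y,x [-2.7 -5.4] w [16.5 16.5] A 208.25 rng 53
scene y,x [37.4 -5.9] w [12.5 12.5] A 121.75 rng 53
```

View pics/rect.png

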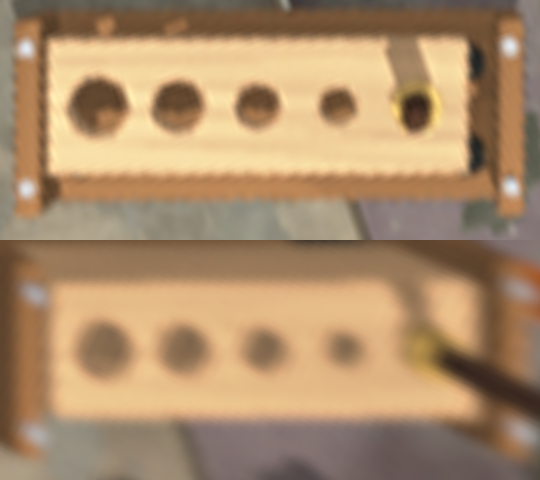

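Both cameras agree on the row with 40.1 mm spacing. The 26 mm hole is near rack x ≈ -6 to -8, y ≈ -43 to -47, and I'll reconcile the two cameras with the held punch later. Approaching the wide punch.

```bash
python3 -m handwheel '{"delta_pos":[[0.013,-0.029,0],[0.026,-0.058,0],[0.04,-0.09,-0.01],[0.054,-0.122,-0.02],[0.068,-0.154,-0.03],[0.082,-0.186,-0.045],[0.096,-0.218,-0.06],[0.11,-0.25,-0.075],[0.128,-0.292,-0.09],[0.128,-0.292,-0.09]],"twist":[-6,-12,-18,-24,-30,-36,-42,-48,-54,-60],"fingers":[-1,-1,-1,-1,-1,-1,-1,-1,-1,-1]}' 40
python3 -m handwheel '{"delta_pos":[[0,0,0],[0,0,0],[0,0,0]],"twist":[0,0,0],"fingers":[-1,-1,-1]}'
python3 - <<'E'
from h import *
for n in("scene","top"):
    im,d=vision.get_image(n); cv2.imwrite(f"pics/a_{n}.png",im[...,::-1])
    if n=="scene":cv2.imwrite("pics/a1.png",cv2.resize(im[110:235,100:250,::-1],(720,600),interpolation=cv2.INTER_CUBIC))
s=status.observe();print(s["t"],s["eef_pos"],s["tcp_rot"].round(2) if hasattr(s["tcp_rot"],"round") else s["tcp_rot"],s["wrist_force"],s["finger_gap"])
a,b,z=s["eef_pos"]
# scene-camera estimate of the punch axis: handle column pixels vs model
im=np.load("scene_i.npy").astype(int);d=np.load("scene_d.npy");W=world("scene",d)
R=W[175:212,155:180].reshape(-1,3)
for lo,hi in((55,90),(43,48),(5,38)):
    P=R[(R[:,2]>lo)&(R[:,2]<hi)&(abs(R[:,0]-405)<35)&(abs(R[:,1]-262)<35)];print(len(P),P.mean(0).round(1),P.min(0).round(1),P.max(0).round(1))
for n in("scene","top"):print(n,[np.round(proj(n,(409,266,q)),1) for q in(0,47,95)])
E
```

```text
t: 1.23
eef_pos: [411.0, 258.4, 139.7]
tcp_rot: [[-0.044, 0.999, -0.001], [0.999, 0.044, -0.005], [-0.005, -0.001, -1.0]]
wrist_force: [-0.7, -2.5, 0.1]
finger_gap: 85.4
grasp_force: 0.0
t: 1.48
eef_pos: [409.0, 267.9, 141.7]
tcp_rot: [[-0.062, 0.998, 0.0], [0.998, 0.062, 0.001], [0.001, 0.001, -1.0]]
wrist_force: [-0.6, 0.3, -0.6]
finger_gap: 85.0
grasp_force: 0.0
1.5833 [408.88395477 267.91129809 141.68274747] [[-0.06  1.    0.  ]
 [ 1.    0.06  0.  ]
 [ 0.    0.   -1.  ]] [ 0.08591953  0.18562525 -0.43940004] 85.34697187888871
95 [400.7 261.1  73. ] [389.3 252.4  55.5] [419.3 274.8  89.9]
20 [400.8 259.8  46. ] [386.  250.4  43.1] [419.5 276.3  48. ]
84 [401.5 261.1  20.9] [380.3 232.9   5.1] [418.8 295.3  38. ]
scene [array([170.1, 207.6]), array([168.6, 194.1]), array([167. , 179.9])]
top [array([159.8, 246.9]), array([155.9, 247.7]), array([151.4, 248.6])]
```

View pics/a1.png

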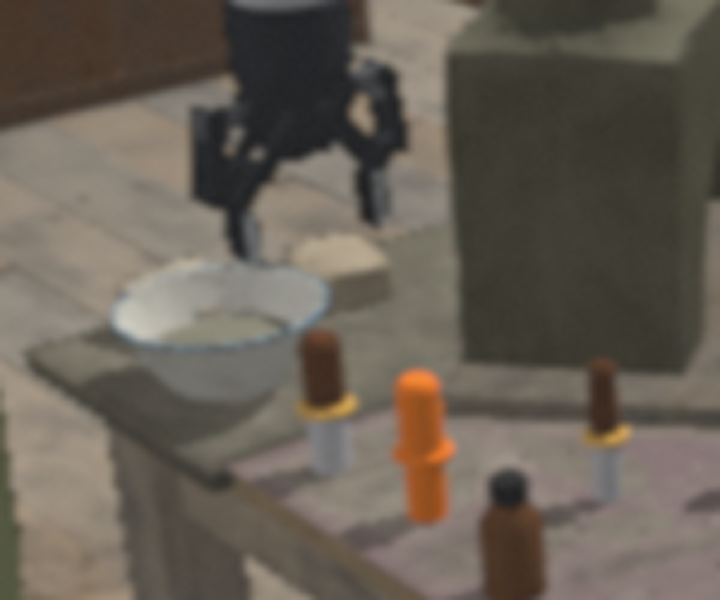

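The gripper hovers directly over the wide punch, with fingertips at scene (151,162) and (178,155) straddling the handle top at (167,180). Descending and gripping.

```bash
python3 -m handwheel '{"delta_pos":[[-0.001,0.001,-0.02],[-0.001,0.001,-0.04],[-0.001,0.001,-0.06],[-0.001,0.001,-0.076],[-0.001,0.001,-0.088],[-0.001,0.001,-0.088],[-0.001,0.001,-0.088]],"twist":[0,0,0,0,0,0,0],"fingers":[-1,-1,-1,-1,-1,-1,-1]}' 40
python3 -m handwheel '{"delta_pos":[[0,0,0],[0,0,0],[0,0,0],[0,0,0],[0,0,0],[0,0,0],[0,0,0],[0,0,0]],"twist":[0,0,0,0,0,0,0,0],"fingers":[-0.6,-0.3,0,0.2,0.4,0.6,0.8,1]}' 40
python3 -m handwheel '{"delta_pos":[[0,0,0],[0,0,0],[0,0,0],[0,0,0],[0,0,0],[0,0,0]],"twist":[0,0,0,0,0,0],"fingers":[1,1,1,1,1,1]}' 60
```

```text
t: 2.17
eef_pos: [407.7, 267.9, 53.2]
tcp_rot: [[-0.059, 0.998, -0.001], [0.998, 0.059, -0.0], [-0.0, -0.001, -1.0]]
wrist_force: [-0.7, -0.3, 0.1]
finger_gap: 85.2
grasp_force: 0.0
t: 2.83
eef_pos: [408.5, 267.3, 53.8]
tcp_rot: [[-0.057, 0.998, 0.001], [0.998, 0.057, 0.001], [0.001, 0.001, -1.0]]
wrist_force: [-1.5, 0.0, 7.7]
finger_gap: 27.0
grasp_force: 39.1
t: 3.33
eef_pos: [408.5, 267.3, 53.9]
tcp_rot: [[-0.057, 0.998, 0.001], [0.998, 0.057, 0.001], [0.001, 0.001, -1.0]]
wrist_force: [-1.2, -0.3, 7.4]
finger_gap: 26.4
grasp_force: 58.4
```

```bash
python3 -m handwheel '{"delta_pos":[[0,0,0.015],[0,0,0.035],[0,0,0.06],[0,0,0.09],[0,0,0.125],[0,0,0.125],[0,0,0.125]],"twist":[0,0,0,0,0,0,0],"fingers":[1,1,1,1,1,1,1]}' 60
python3 -m handwheel '{"delta_pos":[[0.01,-0.03,0],[0.022,-0.067,0],[0.034,-0.105,0],[0.046,-0.145,0],[0.058,-0.185,0],[0.07,-0.225,0],[0.082,-0.265,0],[0.094,-0.305,0],[0.106,-0.34,0],[0.118,-0.375,0]],"twist":[0,0,0,0,0,0,0,0,0,0],"fingers":[1,1,1,1,1,1,1,1,1,1]}' 60
python3 -m handwheel '{"delta_pos":[[0.01,-0.03,0],[0.02,-0.06,0],[0.021,-0.072,0],[0.021,-0.072,-0.015],[0.021,-0.072,-0.03],[0.021,-0.072,-0.04],[0.021,-0.072,-0.04],[0.021,-0.072,-0.04]],"twist":[0,0,0,0,0,0,0,0],"fingers":[1,1,1,1,1,1,1,1]}' 60
python3 - <<'E'
from h import *
s=status.observe();print(s["t"],s["eef_pos"],s["wrist_force"],s["ft_torque"],s["finger_gap"],s["grasp_force"])
o=[]
for n,(u,v) in(("scene",(250,130)),("top",(250,150))):
    im,d=vision.get_image(n); np.save(n+"_i2.npy",im);np.save(n+"_d2.npy",d)
    o.append(cv2.resize(im[v:v+100,u:u+130,::-1],(390,300),interpolation=cv2.INTER_CUBIC))
    print(n,[np.round(proj(n,np.r_[np.array(s["eef_pos"])[:2],s["eef_pos"][2]-53.8+q]),1) for q in(0,42,47,95)])
cv2.imwrite("pics/held.png",np.hstack(o))
E
```

```text
t: 3.92
eef_pos: [409.1, 267.6, 179.8]
tcp_rot: [[-0.057, 0.998, 0.003], [0.998, 0.057, 0.002], [0.002, 0.003, -1.0]]
wrist_force: [0.0, 0.6, -2.0]
finger_gap: 26.6
grasp_force: 59.4
t: 4.75
eef_pos: [525.4, -110.1, 176.5]
tcp_rot: [[-0.056, 0.998, -0.003], [0.998, 0.056, 0.0], [0.0, -0.003, -1.0]]
wrist_force: [0.9, 0.9, -2.5]
finger_gap: 26.7
grasp_force: 59.3
t: 5.42
eef_pos: [546.6, -179.2, 137.2]
tcp_rot: [[-0.057, 0.998, -0.003], [0.998, 0.057, 0.001], [0.001, -0.003, -1.0]]
wrist_force: [-0.8, -0.0, -1.2]
finger_gap: 26.6
grasp_force: 59.4
5.4167 [ 546.56097741 -179.20452921  137.19109472] [-0.82048742 -0.02286145 -1.23833474] [ 0.01068022 -0.00699868  0.00776907] 26.618974922741543 59.355614636997416
scene [array([304.9, 218.7]), array([305.3, 204.3]), array([305.3, 202.5]), array([305.8, 185.5])]
top [array([312.8, 201.9]), array([315.3, 200.8]), array([315.6, 200.7]), array([318.7, 199.4])]
```

View pics/held.png

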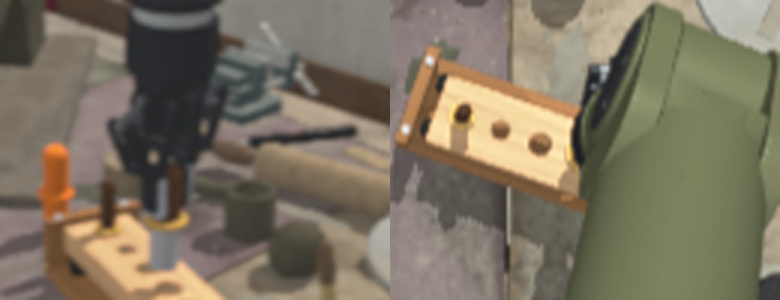

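The scene half of the picture shows the held punch upright above the board, with its foot near scene (304,219), within 1 px of prediction. The arm hides the hole in the top view. I'll measure the shank's subpixel offset in the scene camera.

```bash
python3 - <<'E'
from h import *
im=np.load("scene_i2.npy").astype(int);d=np.load("scene_d2.npy")
for v in(204,206,208,210,212,214,216,218,220,222): print(v,[tuple(im[v,u]) and f"{im[v,u,0]}/{im[v,u,2]}" for u in range(295,315)])
W=world("scene",d)[195:222,292:318].reshape(-1,3)
P=W[(W[:,2]>86)&(W[:,2]<120)&(abs(W[:,0]-546)<40)&(abs(W[:,1]+185)<40)];print(len(P),P.mean(0),P.min(0),P.max(0))
for p in((549,-179.4,62),(545.5,-182.3,62)): print([np.round(proj(n,p),1) for n in("scene","top")])
E
```

```text
204 ['220/126', '184/115', '156/103', '147/85', '148/69', '148/64', '144/63', '137/63', '128/59', '128/57', '137/58', '151/63', '170/71', '193/80', '210/86', '211/87', '192/86', '154/87', '120/90', '110/92']
206 ['238/146', '235/144', '223/135', '191/121', '156/106', '141/98', '142/94', '145/89', '146/84', '148/80', '156/80', '160/81', '156/82', '149/82', '139/84', '129/86', '119/88', '113/91', '111/93', '113/95']
208 ['235/142', '236/144', '238/145', '235/144', '213/140', '163/135', '136/134', '131/132', '127/127', '125/123', '121/119', '117/115', '116/115', '116/115', '119/114', '123/110', '124/107', '122/104', '121/103', '118/100']
210 ['232/139', '233/140', '235/142', '233/142', '213/139', '164/136', '136/135', '130/133', '128/129', '125/125', '121/122', '118/119', '118/119', '123/121', '130/123', '134/120', '135/117', '133/115', '125/108', '108/94']
212 ['216/124', '229/135', '233/140', '231/141', '210/138', '163/136', '136/134', '130/132', '128/129', '124/125', '120/121', '118/119', '121/121', '127/126', '136/128', '140/124', '140/121', '136/117', '123/106', '104/91']
214 ['222
[... 640 characters left out ...]
, '155/125', '141/123']
220 ['211/118', '179/102', '162/94', '161/93', '164/97', '167/105', '171/114', '179/124', '185/130', '187/132', '190/131', '196/132', '209/134', '225/139', '236/145', '241/150', '241/150', '238/147', '226/141', '194/132']
222 ['236/142', '233/140', '231/137', '231/136', '235/140', '237/143', '238/144', '238/144', '237/144', '237/142', '237/143', '238/144', '238/143', '237/144', '237/144', '237/145', '239/149', '241/150', '241/150', '239/147']
117 [ 537.08321406 -182.41237527  103.24608924] [ 528.94393726 -191.60571562   87.27367121] [ 549.49461901 -165.16222992  119.94920356]
[array([305.4, 225.6]), array([311.7, 201.5])]
[array([305.3, 226.5]), array([312.7, 202.8])]
```

Scene bias (shank about 0.8 px left, foot about 1.3 px high) corrected, the two cameras agree on the hole at about (546,-183). I'll go there and lower until light contact.

```bash
python3 -m handwheel '{"delta_pos":[[0,-0.003,0],[0,-0.005,-0.005],[0,-0.005,-0.01],[0,-0.005,-0.015],[0,-0.005,-0.018],[0,-0.005,-0.018]],"twist":[0,0,0,0,0,0],"fingers":[1,1,1,1,1,1]}' 60
python3 -m handwheel '{"delta_pos":[[0,0,-0.001],[0,0,-0.002],[0,0,-0.003],[0,0,-0.003]],"twist":[0,0,0,0],"fingers":[1,1,1,1]}' 60
python3 - <<'E'
from h import *
s=status.observe();print(s["eef_pos"],s["wrist_force"],s["ft_torque"])
E
```

```text
t: 6.02
eef_pos: [546.8, -184.6, 119.3]
tcp_rot: [[-0.057, 0.998, -0.002], [0.998, 0.057, 0.001], [0.001, -0.001, -1.0]]
wrist_force: [0.3, 0.3, -1.3]
finger_gap: 26.7
grasp_force: 59.4
t: 6.35
eef_pos: [547.3, -184.9, 117.2]
tcp_rot: [[-0.057, 0.998, 0.0], [0.998, 0.057, -0.0], [-0.0, 0.0, -1.0]]
wrist_force: [-0.2, -0.4, -1.8]
finger_gap: 26.5
grasp_force: 59.4
[ 547.31235955 -184.86472679  117.21441615] [-0.19542338 -0.4189119  -1.77086877] [0.0150291  0.03384069 0.03033468]
```

```bash
python3 -m handwheel '{"delta_pos":[[0,0,-0.001],[0,0,-0.001],[0,0,-0.001]],"twist":[0,0,0],"fingers":[1,1,1]}' | grep -E "eef|wrist"
python3 -m handwheel '{"delta_pos":[[0,0,-0.001],[0,0,-0.001],[0,0,-0.001]],"twist":[0,0,0],"fingers":[1,1,1]}' | grep -E "eef|wrist"
python3 - <<'E'
from h import *
s=status.observe();print(s["eef_pos"],s["wrist_force"],s["ft_torque"])
E
```

```text
eef_pos: [547.3, -184.9, 116.3]
wrist_force: [-0.4, 0.6, -1.7]
eef_pos: [547.4, -184.8, 115.3]
wrist_force: [0.5, -0.4, -1.8]
[ 547.40281787 -184.81733283  115.26697945] [ 0.47853814 -0.3892664  -1.80341465] [ 0.08376037 -0.12866048 -0.02618481]
```

```bash
python3 -m handwheel '{"delta_pos":[[0,0,-0.001],[0,0,-0.001],[0,0,-0.001]],"twist":[0,0,0],"fingers":[1,1,1]}' | grep -E "eef|wrist"
python3 - <<'E'
from h import *
s=status.observe();print(s["wrist_force"],s["ft_torque"])
E
```

```text
eef_pos: [547.4, -184.8, 114.3]
wrist_force: [0.7, 0.2, -1.8]
[ 0.69098008  0.16530037 -1.83882649] [ 0.04165295 -0.1911432   0.00980442]
```

```bash
python3 -m handwheel '{"delta_pos":[[0,0,-0.001],[0,0,-0.001],[0,0,-0.001]],"twist":[0,0,0],"fingers":[1,1,1]}' | grep -E "eef|wrist"
python3 - <<'E'
from h import *
s=status.observe();print(s["wrist_force"],s["ft_torque"])
E
```

```text
eef_pos: [547.4, -184.8, 113.2]
wrist_force: [2.1, 0.8, -0.9]
[ 2.06696835  0.83376919 -0.87686887] [ 0.11581799 -0.26325867 -0.03223266]
```

The rim pushes the chamfer toward +x and slightly +y, so the foot is nearly in. I'll shift that way.

```bash
python3 -m handwheel '{"delta_pos":[[0.0005,0.0002,0],[0.001,0.0004,0],[0.001,0.0004,0],[0.001,0.0004,0]],"twist":[0,0,0,0],"fingers":[1,1,1,1]}' | grep -E "eef|wrist"
python3 - <<'E'
from h import *
s=status.observe();print(s["wrist_force"],s["ft_torque"])
E
python3 -m handwheel '{"delta_pos":[[0,0,-0.001],[0,0,-0.001],[0,0,-0.001]],"twist":[0,0,0],"fingers":[1,1,1]}' | grep -E "eef|wrist"
python3 - <<'E'
from h import *
s=status.observe();print(s["wrist_force"],s["ft_torque"])
E
```

```text
eef_pos: [548.1, -184.5, 113.2]
wrist_force: [0.4, 0.1, -1.8]
[ 0.38429594  0.07731758 -1.8238349 ] [-0.01989774  0.00926522  0.0241321 ]
eef_pos: [548.2, -184.5, 112.2]
wrist_force: [0.4, 0.3, -2.0]
[ 0.36230526  0.30049468 -1.99894703] [ 0.00915164 -0.01339873 -0.03629084]
```

Free of forces, so the foot is in the mouth. Lowering in steps.

```bash
python3 -m handwheel '{"delta_pos":[[0,0,-0.001],[0,0,-0.002],[0,0,-0.003],[0,0,-0.004],[0,0,-0.005],[0,0,-0.005]],"twist":[0,0,0,0,0,0],"fingers":[1,1,1,1,1,1]}' | grep -E "eef|wrist"
python3 - <<'E'
from h import *
s=status.observe();print(s["wrist_force"],s["ft_torque"])
E
```

```text
eef_pos: [548.2, -184.4, 107.0]
wrist_force: [0.2, 0.5, -1.9]
[ 0.22130647  0.52686639 -1.9455828 ] [-0.04440568 -0.00778428 -0.00418381]
```

```bash
python3 -m handwheel '{"delta_pos":[[0,0,-0.0015],[0,0,-0.003],[0,0,-0.0045],[0,0,-0.006],[0,0,-0.007],[0,0,-0.008],[0,0,-0.008]],"twist":[0,0,0,0,0,0,0],"fingers":[1,1,1,1,1,1,1]}' | grep -E "eef|wrist"
python3 - <<'E'
from h import *
s=status.observe();print(s["wrist_force"],s["ft_torque"])
E
```

```text
eef_pos: [548.2, -184.5, 99.0]
wrist_force: [0.1, 0.6, -2.0]
[ 0.07141742  0.61602988 -2.01068238] [-0.0219634  -0.00067167  0.00068414]
```

```bash
python3 -m handwheel '{"delta_pos":[[0,0,-0.002],[0,0,-0.004],[0,0,-0.006],[0,0,-0.008],[0,0,-0.01],[0,0,-0.012],[0,0,-0.014],[0,0,-0.016],[0,0,-0.017],[0,0,-0.017]],"twist":[0,0,0,0,0,0,0,0,0,0],"fingers":[1,1,1,1,1,1,1,1,1,1]}' | grep -E "eef|wrist"
```

```text
eef_pos: [548.1, -184.4, 82.0]
wrist_force: [0.0, 0.6, -1.1]
```

```bash
python3 -m handwheel '{"delta_pos":[[0,0,-0.001],[0,0,-0.002],[0,0,-0.003],[0,0,-0.004],[0,0,-0.005],[0,0,-0.005]],"twist":[0,0,0,0,0,0],"fingers":[1,1,1,1,1,1]}' | grep -E "eef|wrist"
```

```text
eef_pos: [548.2, -184.4, 77.1]
wrist_force: [0.0, 0.7, -1.7]
```

Collar contact is expected near 73–74, so 1 mm steps from here.

```bash
python3 -m handwheel '{"delta_pos":[[0,0,-0.001],[0,0,-0.002],[0,0,-0.002]],"twist":[0,0,0],"fingers":[1,1,1]}' | grep -E "eef|wrist"
python3 -m handwheel '{"delta_pos":[[0,0,-0.0005],[0,0,-0.001],[0,0,-0.001]],"twist":[0,0,0],"fingers":[1,1,1]}' | grep -E "eef|wrist"
```

```text
eef_pos: [548.2, -184.5, 75.1]
wrist_force: [0.8, -0.0, -0.9]
eef_pos: [548.3, -184.5, 74.2]
wrist_force: [0.3, 0.7, -1.4]
```

```bash
python3 -m handwheel '{"delta_pos":[[0,0,-0.0003],[0,0,-0.0005],[0,0,-0.0005]],"twist":[0,0,0],"fingers":[1,1,1]}' | grep -E "eef|wrist"
```

```text
eef_pos: [548.3, -184.5, 74.0]
wrist_force: [0.2, -0.0, 1.6]
```

Collar has contacted with about 3 N. Releasing.

```bash
python3 -m handwheel '{"delta_pos":[[0,0,0],[0,0,0],[0,0,0]],"twist":[0,0,0],"fingers":[1,1,1]}' 20
python3 -m handwheel '{"delta_pos":[[0,0,0],[0,0,0],[0,0,0],[0,0,0],[0,0,0],[0,0,0],[0,0,0],[0,0,0]],"twist":[0,0,0,0,0,0,0,0],"fingers":[0.4,0.2,0,-0.2,-0.4,-0.4,-0.4,-0.4]}' 20
```

```text
t: 11.35
eef_pos: [548.3, -184.5, 74.0]
tcp_rot: [[-0.057, 0.998, 0.0], [0.998, 0.057, -0.0], [-0.0, 0.0, -1.0]]
wrist_force: [-1.1, 0.3, 2.3]
finger_gap: 26.6
grasp_force: 59.6
t: 12.02
eef_pos: [548.3, -184.5, 73.7]
tcp_rot: [[-0.057, 0.998, -0.0], [0.998, 0.057, -0.0], [0.0, -0.0, -1.0]]
wrist_force: [0.2, -0.2, -0.6]
finger_gap: 59.8
grasp_force: 0.0
```

Open at 60 mm, with no force. Raising and backing off clear of the view.

```bash
python3 -m handwheel '{"delta_pos":[[0,0,0.01],[0,0,0.025],[0,0,0.045],[0,0,0.07],[0,0,0.1],[0,0,0.13],[0,0,0.15]],"twist":[0,0,0,0,0,0,0],"fingers":[-0.4,-0.4,-0.4,-0.4,-0.4,-0.4,-0.4]}' | grep -E "eef|wrist"
python3 -m handwheel '{"delta_pos":[[-0.01,0.035,0],[-0.02,0.07,0],[-0.03,0.105,0],[-0.04,0.14,0],[-0.05,0.175,0],[-0.06,0.21,0],[-0.07,0.245,0],[-0.08,0.28,0],[-0.09,0.3,0],[-0.09,0.3,0]],"twist":[0,0,0,0,0,0,0,0,0,0],"fingers":[-0.4,-0.4,-0.4,-0.4,-0.4,-0.4,-0.4,-0.4,-0.4,-0.4]}' | grep -E "eef|wrist"
python3 - <<'E'
from h import *
o=[]
for n,(u,v) in(("scene",(210,160)),("top",(240,150))):
    im,d=vision.get_image(n)
    o.append(cv2.resize(im[v:v+100,u:u+130,::-1],(390,300),interpolation=cv2.INTER_CUBIC))
    if n=="top":
        R=world(n,d)[160:232,290:340].reshape(-1,3)
        for lo,hi in((64,75),(100,125)):
            P=R[(R[:,2]>lo)&(R[:,2]<hi)];print(len(P),P.mean(0).round(1),P.min(0).round(1),P.max(0).round(1))
cv2.imwrite("pics/done.png",np.hstack(o))
E
```

```text
eef_pos: [548.8, -184.9, 227.6]
wrist_force: [0.4, 0.6, 0.5]
eef_pos: [456.1, 120.8, 224.5]
wrist_force: [-0.2, -1.7, -0.3]
112 [ 542.6 -188.6   65.7] [ 485.8 -257.1   64. ] [ 584.7 -116.7   74.9]
82 [ 548.1 -181.5  111.8] [ 536.1 -194.8  100.5] [ 561.1 -169.9  118.5]
```

View pics/done.png

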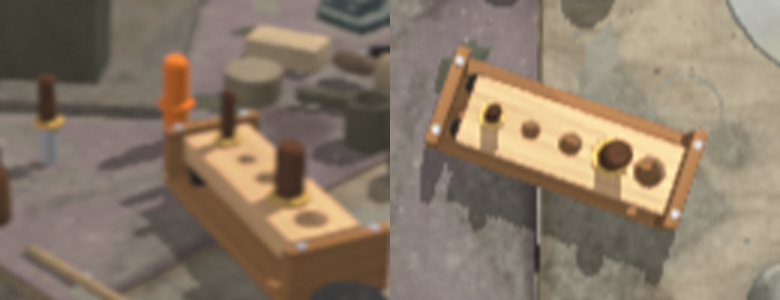

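The punch stands upright in the fourth (26 mm) hole, at scene about (306,217) and top about (315,201). Its top is at about 116 mm, as expected for a seated collar, with the 30 mm hole still empty and the thin punch untouched.

```bash
python3 -c "
from bench import order; print(order.close_job())"
```

```text
the job is handed in; nothing more can be done
None
```

The wide punch is upright in the 26 mm hole with its collar resting on the board and the gripper clear; I handed the job in about 14 s into the 72 s limit, and the hand-in gave no verdict.

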